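# Keep the inspection lamp on a lacquer patch of a turning ukulele body

## Robot

A 6-joint arm with a two-finger parallel gripper is mounted at the origin on the work surface. World frame = base frame: x ahead of the robot, y to its left, z up, the work surface at z = 0. Lengths are in mm, angles in rad, forces in N, time in s.
With the tool pointing down it reaches from about 275 to 1000 mm from the base axis. Payload 8.4 kg.
Tool frame: the origin (TCP) lies between the finger pads; the fingertips stand 17 mm ahead of it and the grasp point (between the pads) lies 2 mm behind it; z points along the fingers, y is the line along which they close (so a half turn about z gives the same grasp; the last joint's range is limited). The gripper opens to 85 mm and grips with 20 to 120 N. Pads are 22 mm wide; open, the fingers measure 114 mm over their backs; the gripper's body (76 mm by 85 mm) begins 54 mm behind the grasp point. The pads swing forward as they close: fully open they stand 13 mm farther back than shut.
Start: joints at [1.147, 0.353, 1.633, -0, 1.155, -0.002], TCP at [255.876, 570.224, 248.281] pointing down, gripper open.
Joint ranges: [-2.63, 2.63], [-0.92, 2.1], [0.06, 2.66], [-1.3, 4.44], [0, 2.69], [-3.02, 3.02]. Speed limits (rad/s): [2.22, 2.22, 2.79, 3.14, 3.14, 3.14].

## Interface

Orientations are given as [roll, pitch, yaw] about the fixed x, y, z axes, in that order (R = Rz(yaw) Ry(pitch) Rx(roll)).
In Python, from rig import sense, grab_frame, sign_off gives the robot as it stands. The module is installed in compiled form; this text tells all that it offers.
- The arm moves only by the tool send_rows, never from a script. Its argument "moves" is a list that holds one entry, the list of rows, each a list of 7 numbers: the shift along the world's x, y, z in m, then the turn, a rotation vector about the world's x, y, z in rad, then the opening, from -1 (shut) to 1 (fully open). In form: [[[dx, dy, dz, rx, ry, rz, jaw], ...]]. A call has 1 to 10 rows; each row shifts and turns the commanded pose from where the row before left it; what a row does not reach is not made up. A row lasts 1/10 s, in which the tool goes at most 50 mm and 8.59 degrees, less where a joint would pass 70% of its speed; a pose out of reach is approached as far as the arm can. A call with a gripper value outside its range is refused whole. The fingers move at their own pace and stop on an object; "grip_force" is the grip in N (left out, the last holds). Time passes only in rows, so rows that do not move let the fingers close. It gives the time, the measured TCP pose, the force, the opening and the grip force at its end, in the units of the state.
- sense(): the state, without advancing time (a new reading comes with each control period).
- grab_frame(name): name is "scene" or "top" or "wrist"; returns a dict with "img" (384x512x3 uint8, red, green, blue), "mtx" (3x3 intrinsics, pixels), "rvec" (rotation vector, rad) and "tvec" (3), from world to camera coordinates, as OpenCV has them; the wrist camera has in their place "T_tool_cam" (4x4, takes a point from camera to tool coordinates, whose origin is the TCP and whose axes are the flange's). Camera axes: x right, y down, z forward; pixel columns grow to the right and rows downward; lengths in mm; the calibration is good to about 2 mm. A picture is of the moment at which its call begins: read the wrist's pose just before it. There is no depth.
- sign_off(): hands the job in; it is judged then, once.
The state is a dict: "clock": time; "qpos": joint angles; "qvel": joint speeds; "joint_efforts": joint torques, N m; "eef_pos": TCP position; "tcp_rot": TCP orientation; "contact_force": force on the tool from outside, world axes, zero at the start; "wrist_torque": the same for the moment, N m; "opening": opening from 0.0 (shut) to 1.0 (fully open); "grasp_force": force on a finger pad.
Only numpy, scipy, OpenCV 4.12 (cv2) and the standard library are available. Lean on these libraries where they do the work, as an engineer would, in place of code of your own. Each camera call takes 0.05 s, during which the arm holds its last target. There are 200 camera calls.

## Task

Take the yellow inspection lamp out of its holder and push the finishing turntable round by one of its red pegs, gently, to about a quarter turn per second (either way, never more than about two fifths of a turn per second), then let it coast. While it turns freely, keep the lamp upright with its lens end about 45 mm straight above the blue repair patch on the ukulele body, following the patch round within 25 mm to the side for 5 seconds without a break and while it still turns faster than a tenth of a turn per second. Never touch the lacquered body or disturb the other things on the bench, and finish the program still holding the lamp upright clear above the turntable's work; the turntable may go on coasting.

Things in the scene. Friction and masses are not known exactly. Their poses are not given: they have to be found in the camera images.
- lamp: yellow pen-shaped inspection lamp, a straight cylinder 24 mm in diameter and 125 mm long, 110 g, black rubber boot on its lower 29 mm (tough enough to push a peg with). It stands upright and loose in the holder. Origin at the centre of its lens (lower) end, z along the barrel to the upper end
- holder: dark wooden block 70 x 70 x 45 mm fixed to the bench, with one round hole 29 mm wide, 40 mm deep in its middle, in which the lamp stands (lens end 5 mm above the bench, so 85 mm of lamp stick out above the block). Origin at the centre of its underside
- stand: foot of the turntable, a round steel foot 220 mm in diameter fixed to the bench. Origin on the bench surface on the turntable's axis of rotation (vertical)
- rotor (a joint): turntable angle about its vertical axis, rad, growing counter-clockwise seen from above, no stops. Platter 300 mm wide, top 50 mm above the bench. Nominal inertia with the ukulele body 0.015 kg m2 (true value within a third). It runs freely: drag 0.0006 N m plus 0.0007 N m per rad/s, so it coasts for many seconds, slowing by roughly 0.05 to 0.15 rad/s each second
- peg_a (a point): centre of the top of one red upright push peg, 20 mm in diameter, standing 75 mm high on the platter (top 125 mm above the bench), 130 mm from the axis, at angle rotor + 90 degrees from world x about the axis
- peg_b (a point): centre of the top of the other red push peg, same as peg_a, across the axis (angle rotor - 90 degrees)
- uke: neckless ukulele body fixed flat on the middle of the platter, turning with it: 240 mm long along its x (120 mm either side of the axis), 172 mm wide at its -x end (bridge and patch), top face 112 mm above the bench, sides 34 mm or more from the pegs. Origin on the axis, 50 mm above the bench; x towards the narrow end, at angle rotor from world x
- patch (a point): centre of the blue round repair patch, 30 mm in diameter, on the top face of the ukulele body near its wide end: 85 mm from the axis, at angle rotor + 180 degrees, 112 mm above the bench; z up
- glue: bystander: white glue bottle with red cap, 60 mm in diameter, 170 mm tall, origin at the centre of its underside
- lacquer: bystander: steel can 72 mm in diameter, 80 mm tall, origin at the centre of its underside
- pins: bystander: amber jar 50 mm in diameter, 60 mm tall, origin at the centre of its underside
- sander: bystander: cork sanding block 110 x 65 x 43 mm, origin at the centre of its underside
- brush: bystander: brush lying on the bench, origin under its middle
- blank: bystander: dark wooden bar 200 x 45 x 22 mm, origin at the centre of its underside
There are look-alikes about, which are no part of the job. Of the things that look like the holder, the middle-sized one is meant.

How it is judged:
By the outcome, as a careful person would: the job done as asked, in the order asked, and still so for the second after the job is handed in, while the arm keeps its last pose, push and grip.
It also fails if it takes over 48 s, if anything falls off the work surface, if the arm or the gripper's body presses on something with over 40 N, if the wrist force passes 120 N, or if a joint passes its speed limit or range.

## Working session

There is one attempt and no reset: what is moved stays moved. The work goes in short steps, Python scripts to look and compute and a tool call to move; the robot and the scene stay as the last step left them, time stands still between calls to the robot, and variables do not carry over. Pictures are saved under pics/ and viewed, at most 10 in all, crops included, and the job is handed in when it is done.

Besides the shell and the picture viewer there is one more tool, called after ">>>" in YAML: its name, and indented under it one key for each argument. send_rows: Moves the arm, as the interface text tells. Its arguments: {"type":"object","properties":{"moves":{"type":"array"},"grip_force":{"type":"number"}},"required":["moves"]}

```bash
mkdir -p pics; python3 - <<'E'
from rig import *
import cv2,numpy as np,pickle
s=sense();print(s['clock'],s['eef_pos'],s['tcp_rot'],s['opening'],s['contact_force'])
d={n:grab_frame(n) for n in('scene','top')}
pickle.dump(d,open('f0.pkl','wb'))
for n in d: cv2.imwrite(f'pics/{n}0.png',cv2.resize(d[n]['img'][:,:,::-1],(800,600)));f=d[n];R=cv2.Rodrigues(np.array(f['rvec'],float))[0];print(n,(-R.T@np.array(f['tvec']).ravel()).round(),np.array(f['mtx']).round())
print(sense()['clock'])
E
```

```text
0.0 [255.68873617 569.78142698 247.55577239] [-3.14015815e+00 -1.22928857e-05  2.71977040e+00] 1.0002216944181614 [0.52205979 0.13956952 0.49264829]
scene [1483. -657.  813.] [[461.   0. 255.]
 [  0. 461. 198.]
 [  0.   0.   1.]]
top [ 437.  -33. 1456.] [[385.   0. 254.]
 [  0. 385. 194.]
 [  0.   0.   1.]]
0.1
```

View pics/scene0.png

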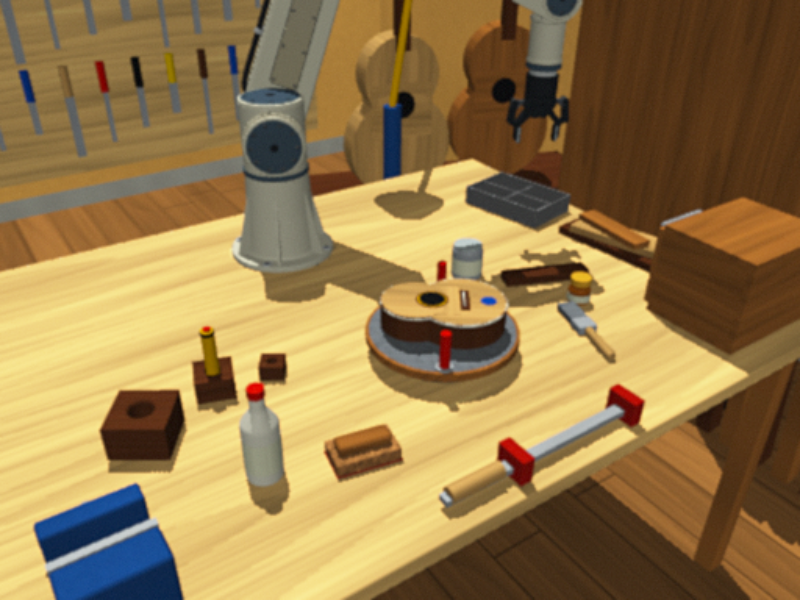

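View pics/top0.png

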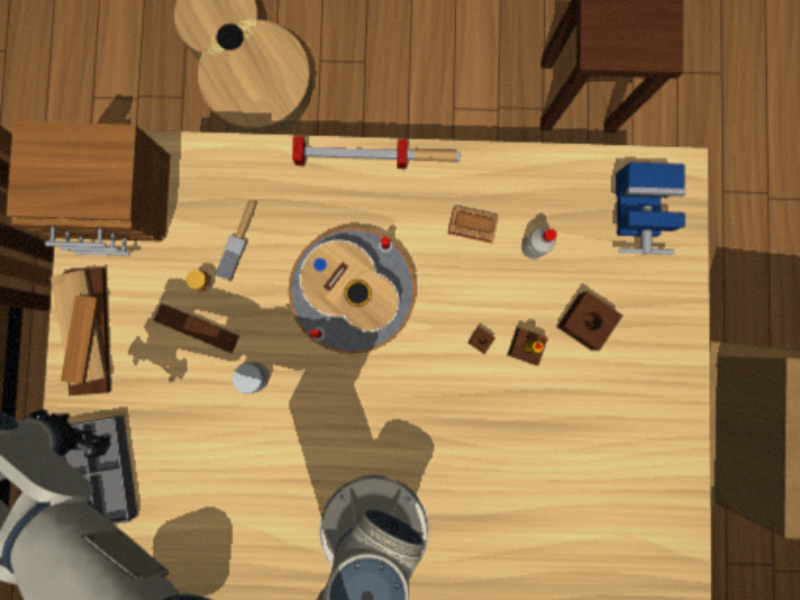

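The scene shows the lamp standing in the block at (213,380), with the arm at the upper right. Candidates for the holder in the top view are the small block (482,338), the middle block with the lamp (528,345) and the large block (590,320), so I choose the middle one. The turntable is around (352,288), with pegs at (385,243) and (316,334) and the blue patch at (320,265).

```bash
cat > h.py <<'E'
import cv2,numpy as np
def ray(f,uv):
    R=cv2.Rodrigues(np.array(f['rvec'],float))[0];t=np.array(f['tvec'],float).ravel()
    d=R.T@np.linalg.inv(np.array(f['mtx']))@np.array([uv[0],uv[1],1.]);return -R.T@t,d
def onz(f,uv,z):
    c,d=ray(f,uv);return (c+d*(z-c[2])/d[2])[:2]
def blobs(img,hs,smin=120,vmin=60,amin=8,vmax=255):
    h=cv2.cvtColor(img,cv2.COLOR_RGB2HSV);m=np.zeros(h.shape[:2],np.uint8)
    for a,b in hs: m|=cv2.inRange(h,(a,smin,vmin),(b,255,vmax))
    n,l,st,c=cv2.connectedComponentsWithStats(m)
    return [(c[i],st[i],l==i) for i in range(1,n) if st[i,4]>=amin]
E
python3 - <<'E'
import pickle,cv2,numpy as np;from h import *
d=pickle.load(open('f0.pkl','rb'));f=d['top'];im=f['img']
RED=[(0,6),(172,180)]
for nm,hs,z,k in(('red',RED,125,{}),('blue',[(100,125)],112,{}),('yel',[(20,32)],130,dict(smin=180))):
  for c,s,_ in blobs(im,hs,**k):
    if 150<c[0]<420 and 110<c[1]<240: print(nm,c.round(1),s,onz(f,c,z).round(1))
print('dark blocks')
for c,s,m in blobs(im,[(0,14)],smin=60,vmin=15,vmax=110,amin=60):
  if 280<c[0]<420 and 160<c[1]<240:
    r=cv2.minAreaRect(np.argwhere(m)[:,::-1].astype(np.float32));print(c.round(1),s,r,onz(f,r[0],45).round(1),onz(f,c,45).round(1),[onz(f,p,45).round() for p in cv2.boxPoints(r)])
a=cv2.resize(im[195:250,290:410],None,fx=6,fy=6,interpolation=2)
g=d['scene'];print('scene')
for c,s,_ in blobs(g['img'],RED+[(20,32)],smin=150):
  if 100<c[0]<360 and 150<c[1]<270: print(c.round(1),s)
b=cv2.resize(g['img'][195:265,110:230],None,fx=6,fy=6,interpolation=2)
cv2.imwrite('pics/c1.png',np.vstack([a[:180+150],b[:270]])[:,:,::-1])
E
```

```text
red [351.5 149.9] [348 146   8   9  55] [ 695.2 -377. ]
red [246.1 154.6] [244 151   6   8  34] [667.  -9.]
red [201.3 213. ] [198 210   8   6  35] [458.8 139.3]
blue [419.3 111.9] [402 104  36  16 527] [ 842.3 -621. ]
blue [413.6 137.6] [396 123  42  28 703] [ 749.1 -600.7]
blue [204.4 168.9] [201 166   8   7  44] [614.  136.4]
yel [228.6 187.3] [221 180  16  16  62] [550.2  47.8]
yel [340.  221.7] [335 218  13   8  58] [ 443.1 -339.4]
dark blocks
[377.3 204.9] [357 187  41  37 839] ((377.05609130859375, 204.59512329101562), (30.669004440307617, 29.780046463012695), 32.905242919921875) [ 510.5 -494.5] [ 509.4 -495.4] [array([ 493., -417.]), array([ 587., -476.]), array([ 528., -572.]), array([ 435., -513.])]
[307.8 217.2] [300 210  16  16 142] ((307.80767822265625, 217.03846740722656), (11.926054000854492, 11.926054000854492), 33.690067291259766) [ 457.1 -240.6] [ 456.7 -240.4] [array([ 450., -210.]), array([ 487., -234.]), array([ 464., -271.]), array([ 427., -247.])]
[336. 221.] [325 210  25  23 267] ((337.1999816894531, 220.90000915527344), (19.922346115112305, 19.28989028930664), 18.434946060180664) [ 446.3 -348.6] [ 445.7 -344.2] [array([ 423., -303.]), array([ 491., -324.]), array([ 470., -394.]), array([ 402., -373.])]
scene
[282.4 172.7] [280 167   5  12  44]
[269.5 191.9] [267 188   8   8  24]
[282.4 192.8] [278 189   8   7  22]
[131.7 209.9] [130 209   4   3   9]
[133.9 225.6] [127 210  14  31 256]
[284.6 221.3] [281 210   9  26 180]
[163.1 250.3] [158 245  11  12 106]
```

View pics/c1.png

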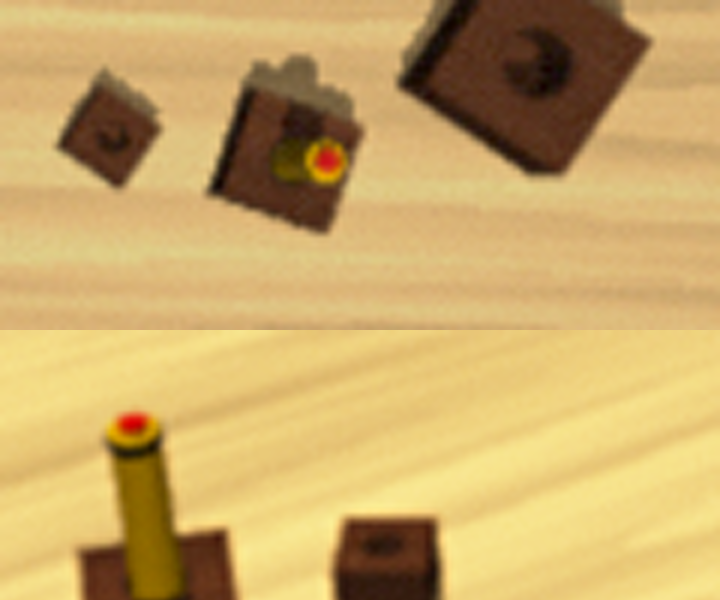

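The crop confirms it: the middle block is at crop (285,160) with the lamp in it, its cap at (326,160) in the top view and at (134,428) in the scene view. The small block on the left and the large one on the right are both empty.

```bash
python3 - <<'E'
import pickle;from h import *
d=pickle.load(open('f0.pkl','rb'));f=d['top'];g=d['scene']
print(onz(f,(343.9,221.3),130),onz(g,(131.9,210.9),130))
def tri(u,v):
    c1,a=ray(f,u);c2,b=ray(g,v);s=np.linalg.lstsq(np.c_[a,-b],c2-c1,rcond=None)[0];p,q=c1+a*s[0],c2+b*s[1];return (p+q)/2,np.linalg.norm(p-q)
print(tri((343.9,221.3),(131.9,210.9)))
a=np.array([667,-9.]);b=np.array([458.8,139.3]);print('pegs at125',np.linalg.norm(a-b),(a+b)/2)
# pegs z: blobs include sides; scene top of pegs & patch
for c,s,m in blobs(g['img'],[(0,6),(172,180)],smin=150): 
  if 275<c[0]<300 and 160<c[1]<240: print(c,s,onz(g,(c[0],s[1]+2.5),125))
for c,s,m in blobs(g['img'],[(100,125)],amin=10):
  if 290<c[0]<330 and 170<c[1]<220: print('patch',c,onz(g,c,112))
# platter edge via gold/brown ring? grey platter
from rig import sense
s=sense();print(s['eef_pos'],s['qpos'])
E
```

```text
[ 445.00738837 -352.73098161] [ 444.95050976 -352.64436768]
(array([ 445.01790465, -352.69155521,  130.05726662]), np.float64(0.05438658300013013))
pegs at125 255.6171551363484 [562.9   65.15]
[282.40909091 172.72727273] [280 167   5  12  44] [468.87569905 132.85930191]
[284.6        221.34444444] [281 210   9  26 180] [669.00971521  -8.89422077]
patch [312.31034483 192.37931034] [612.27860522 136.67292655]
[255.69990061 569.85432646 247.60255022] [ 1.14660492e+00  3.53627862e-01  1.63406817e+00  1.75536834e-05
  1.15518043e+00 -2.41027673e-03]
```

Triangulation puts the lamp at (445, -353) with its cap at z = 130, as it should be. The turntable axis is near (564, 67), the patch is at 54.5°, and peg_a is at about -35.5°. I'll move to above the lamp.

>>> send_rows:
  moves:
    - [[0.0095,-0.046,0,0,0,0,0.3],[0.0095,-0.046,0,0,0,0,0.3],[0.0095,-0.046,0,0,0,0,0.3],[0.0095,-0.046,0,0,0,0,0.3],[0.0095,-0.046,0,0,0,0,0.3],[0.0095,-0.046,0,0,0,0,0.3],[0.0095,-0.046,0,0,0,0,0.3],[0.0095,-0.046,0,0,0,0,0.3],[0.0095,-0.046,0,0,0,0,0.3],[0.0095,-0.046,0,0,0,0,0.3]]

```text
clock: 1.1
eef_pos: [350.7, 108.5, 248.3]
tcp_rot: [3.141, 0.0, 2.72]
contact_force: [0.4, -0.2, 0.0]
opening: 0.65
grasp_force: 0.0
```

>>> send_rows:
  moves:
    - [[0.0095,-0.046,0,0,0,0,0.3],[0.0095,-0.046,0,0,0,0,0.3],[0.0095,-0.046,0,0,0,0,0.3],[0.0095,-0.046,0,0,0,0,0.3],[0.0095,-0.046,-0.01,0,0,0,0.3],[0.0095,-0.046,-0.01,0,0,0,0.3],[0.0095,-0.046,-0.01,0,0,0,0.3],[0.0095,-0.046,-0.01,0,0,0,0.3],[0.0095,-0.046,-0.01,0,0,0,0.3],[0.0095,-0.046,-0.01,0,0,0,0.3]]

```text
clock: 2.1
eef_pos: [445.7, -351.8, 187.5]
tcp_rot: [3.141, -0.0, 2.719]
contact_force: [1.2, -0.3, 0.7]
opening: 0.651
grasp_force: 0.0
```

>>> send_rows:
  moves:
    - [[-0.0005,-0.001,-0.02,0,0,0,0.3],[0,0,-0.025,0,0,0,0.3],[0,0,-0.025,0,0,0,0.3],[0,0,-0.012,0,0,0,0.1],[0,0,0,0,0,0,-0.2],[0,0,0,0,0,0,-0.6],[0,0,0,0,0,0,-0.8],[0,0,0,0,0,0,-0.8],[0,0,0,0,0,0,-0.8]]
  grip_force: 40

```text
clock: 3.0
eef_pos: [445.7, -351.0, 107.0]
tcp_rot: [-3.141, 0.001, 2.72]
contact_force: [-0.0, 0.2, -2.0]
opening: 0.27
grasp_force: 39.1
```

>>> send_rows:
  moves:
    - [[0,0,0.01,0,0,0,-0.8],[0,0,0.025,0,0,0,-0.8],[0,0,0.03,0,0,0,-0.8],[0,0,0.03,0,0,0,-0.8],[0.01,0.016,0.02,0,0,0,-0.8],[0.021,0.035,0,0,0,0,-0.8],[0.024,0.04,0,0,0,0,-0.8],[0.024,0.04,0,0,0,0,-0.8],[0.015,0.025,0,0,0,0,-0.8],[0,0,0,0,0,0,-0.8]]

```text
clock: 4.0
eef_pos: [541.1, -191.8, 222.3]
tcp_rot: [3.141, 0.001, 2.723]
contact_force: [-0.9, 0.3, -0.8]
opening: 0.269
grasp_force: 39.6
```

```bash
python3 - <<'E'
from rig import *;import cv2,pickle;from h import *
s=sense();print(s['eef_pos'],s['tcp_rot'],s['contact_force'],s['opening'])
d={n:grab_frame(n) for n in('scene','top')};pickle.dump(d,open('f1.pkl','wb'))
def proj(f,p): return cv2.projectPoints(np.array([p],float),np.array(f['rvec'],float),np.array(f['tvec'],float),np.array(f['mtx'],float),None)[0].ravel()
e=s['eef_pos'];g=d['scene'];f=d['top']
print('lens exp',proj(g,e-[0,0,102]),'top exp',proj(g,e+[0,0,23]))
u,v=proj(g,e-[0,0,60]).astype(int)
cs=cv2.resize(g['img'][v-50:v+50,u-66:u+66],(792,600),interpolation=2);cv2.imwrite('pics/s1.png',cs[:,:,::-1]);print(u-66,v-50)
for c,st,_ in blobs(f['img'],[(0,6),(172,180)]):
  if 180<c[0]<280 and 140<c[1]<230: print('red',c,st)
for c,st,_ in blobs(f['img'],[(100,125)]):
  if 180<c[0]<280 and 140<c[1]<230: print('patch',c,onz(f,c,112))
E
```

```text
[ 541.11298524 -191.81071299  222.29774526] [3.14052386e+00 1.28652458e-03 2.72314083e+00] [-0.91303743  0.25171689 -0.80038373] 0.26927833161115666
lens exp [202.21655902 212.4379019 ] top exp [199.68894276 171.8988986 ]
135 149
red [246.14705882 154.61764706] [244 151   6   8  34]
red [201.3        213.06666667] [198 211   7   5  30]
patch [204.36363636 168.90909091] [613.95420256 136.35278814]
```

View pics/s1.png

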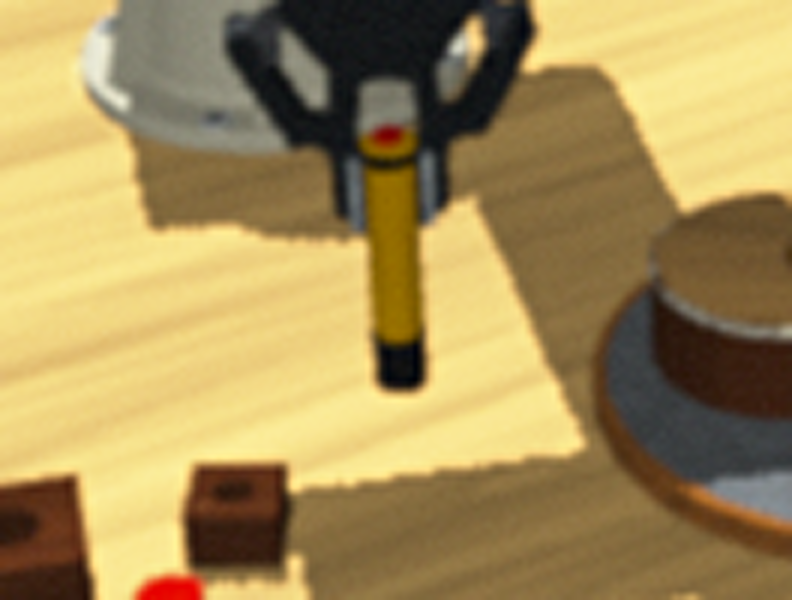

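The lamp hangs straight: its boot end is at crop (401,378), within 0.5 px of where I expect it 102 mm below the TCP. Next is the pre-push point.

>>> send_rows:
  moves:
    - [[0.012,0.02,-0.02,0,0,0,-0.8],[0.022,0.037,0,0,0,0,-0.8],[0.024,0.04,0,0,0,0,-0.8],[0.02,0.033,0,0,0,0,-0.8],[0.01,0.0165,0,0,0,0,-0.8],[0,0,0,0,0,0,-0.8]]

```text
clock: 4.7
eef_pos: [628.2, -47.5, 201.5]
tcp_rot: [3.141, 0.0, 2.721]
contact_force: [-0.0, 0.4, -0.4]
opening: 0.268
grasp_force: 39.7
```

```bash
python3 - <<'E'
from rig import *;import numpy as np
e=sense()['eef_pos'];print(e,sense()['contact_force'])
C=np.array([563.8,67.3]);a=np.radians(-60);p=e[:2]
print(np.linalg.norm(p-C),np.degrees(np.arctan2(*(p-C)[::-1])))
for i,s in enumerate([.03,.055,.06,.05,.04,.04,.055,.07,.085,.1, .115,.13,.145,.155,.165,.17,.12,.07,.03]):
    a+=s;q=C+130*np.array([np.cos(a),np.sin(a)]);print(i,s,((q-p)/1000).round(4),np.degrees(a).round(1));p=q
E
```

```text
[628.16300742 -47.51524289 201.46721778] [-0.01170394  0.38152846 -0.36937314]
131.62498518655624 -60.72592795319444
0 0.03 [0.004  0.0042] -58.3
1 0.055 [0.006  0.0039] -55.1
2 0.06 [0.0063 0.0046] -51.7
3 0.05 [0.005  0.0042] -48.8
4 0.04 [0.0038 0.0035] -46.5
5 0.04 [0.0037 0.0037] -44.2
6 0.055 [0.0048 0.0053] -41.1
7 0.07 [0.0057 0.0071] -37.1
8 0.085 [0.0063 0.0091] -32.2
9 0.1 [0.0064 0.0113] -26.5
10 0.115 [0.0059 0.0137] -19.9
11 0.13 [0.0047 0.0162] -12.4
12 0.145 [0.0027 0.0186] -4.1
13 0.155 [-0.0001  0.0201] 4.7
14 0.165 [-0.0035  0.0211] 14.2
15 0.17 [-0.0072  0.0209] 23.9
16 0.12 [-0.0072  0.0138] 30.8
17 0.07 [-0.0049  0.0076] 34.8
18 0.03 [-0.0023  0.0032] 36.5
```

>>> send_rows:
  moves:
    - [[0.004,0.0042,0,0,0,0,-0.8],[0.006,0.0039,0,0,0,0,-0.8],[0.0063,0.0046,0,0,0,0,-0.8],[0.005,0.0042,0,0,0,0,-0.8],[0.0038,0.0035,0,0,0,0,-0.8],[0.0037,0.0037,0,0,0,0,-0.8],[0.0048,0.0053,0,0,0,0,-0.8],[0.0057,0.0071,0,0,0,0,-0.8],[0.0063,0.0091,0,0,0,0,-0.8],[0.0064,0.0113,0,0,0,0,-0.8]]

```text
clock: 5.7
eef_pos: [679.9, 9.4, 201.3]
tcp_rot: [3.142, 0.0, 2.72]
contact_force: [-0.7, -0.0, -1.2]
opening: 0.269
grasp_force: 39.8
```

```bash
cat > look.py <<'E'
from rig import *;import sys;from h import *
C=np.array([563.8,67.3])
s=sense();e=s['eef_pos'];print('t',s['clock'],'tcp',e.round(1),'F',s['contact_force'].round(1) if hasattr(s['contact_force'],'round') else s['contact_force'],'lampang',np.degrees(np.arctan2(e[1]-C[1],e[0]-C[0])).round(1))
for n in sys.argv[1:]:
  t=sense()['clock'];f=grab_frame(n);im=f['img']
  for nm,hs,z,R in(('red',[(0,6),(172,180)],125,130),('blue',[(100,125)],112,85)):
    for c,st,_ in blobs(im,hs,amin=6):
      if n=='scene' and nm=='red': c=np.array([c[0],st[1]+2.5])
      p=onz(f,c,z);r=np.linalg.norm(p-C)
      if abs(r-R)<18: print(n,round(t,3),nm,p.round(1),'r',r.round(1),'ang',np.degrees(np.arctan2(p[1]-C[1],p[0]-C[0])).round(1),'area',st[4])
E
python3 look.py top
```

```text
t 5.7 tcp [679.9   9.4 201.3] F [-0.7 -0.  -1.2] lampang -26.5
top 5.7 red [675.8  26.4] r 119.2 ang -20.1 area 10
top 5.7 blue [590.2 148.1] r 85.0 ang 71.9 area 46
```

```bash
python3 - <<'E'
from rig import *;import numpy as np
p=sense()['eef_pos'][:2]
C=np.array([563.8,67.3]);a=np.radians(-26.5)
for i,s in enumerate([.115,.122,.132,.142,.152,.16,.165,.11,.06,.02]):
    a+=s;q=C+130*np.array([np.cos(a),np.sin(a)]);print(i,s,((q-p)/1000).round(4),np.degrees(a).round(1));p=q
E
```

```text
0 0.115 [0.0051 0.0117] -19.9
1 0.122 [0.0045 0.0152] -12.9
2 0.132 [0.0027 0.0169] -5.4
3 0.142 [0.0004 0.0184] 2.8
4 0.152 [-0.0025  0.0196] 11.5
5 0.16 [-0.0058  0.02  ] 20.7
6 0.165 [-0.0092  0.0194] 30.1
7 0.11 [-0.0078  0.012 ] 36.4
8 0.06 [-0.0048  0.0061] 39.8
9 0.02 [-0.0017  0.002 ] 41.0
```

>>> send_rows:
  moves:
    - [[0.0055,0.0135,0,0,0,0,-0.8],[0.0045,0.0152,0,0,0,0,-0.8],[0.0027,0.0169,0,0,0,0,-0.8],[0.0004,0.0184,0,0,0,0,-0.8],[-0.0025,0.0196,0,0,0,0,-0.8],[-0.0058,0.02,0,0,0,0,-0.8],[-0.0092,0.0194,0,0,0,0,-0.8],[-0.0078,0.012,0,0,0,0,-0.8],[-0.0048,0.0061,0.027,0,0,0,-0.8],[-0.0017,0.002,0.032,0,0,0,-0.8]]

```text
clock: 6.75
eef_pos: [658.4, 152.9, 259.3]
tcp_rot: [-3.139, -0.003, 2.721]
contact_force: [0.7, -1.0, -1.2]
opening: 0.273
grasp_force: 39.7
```

```bash
python3 look.py top top scene scene
```

```text
t 6.75 tcp [658.4 152.9 259.3] F [ 0.7 -1.  -1.2] lampang 42.1
top 6.75 red [608.1 185.3] r 126.0 ang 69.4 area 31
top 6.75 red [518.3 -54.7] r 130.2 ang -110.4 area 26
top 6.75 blue [485.1  95.6] r 83.7 ang 160.2 area 43
top 6.8 red [601.1 190.3] r 128.5 ang 73.1 area 20
top 6.8 red [528.9 -57.9] r 130.0 ang -105.6 area 26
top 6.8 blue [482.3  89.6] r 84.5 ang 164.7 area 46
scene 6.85 red [589.6 190.2] r 125.5 ang 78.1 area 115
scene 6.85 red [547.1 -65. ] r 133.3 ang -97.2 area 153
scene 6.85 blue [478.5  84.5] r 87.0 ang 168.6 area 27
scene 6.9 red [581.8 189.4] r 123.4 ang 81.6 area 113
scene 6.9 red [558.2 -67.5] r 134.9 ang -92.4 area 152
scene 6.9 blue [477.4  77.3] r 87.0 ang 173.4 area 23
```

```bash
cat > plan.py <<'E'
# usage: plan.py look(0/1) catch_rows
from rig import *;import sys,json,os;from h import *;from scipy.optimize import least_squares
C=np.array([563.8,67.3]);b=.857
D=json.load(open('log.json')) if os.path.exists('log.json') else [[6.75,160.0,2],[6.8,164.2,2],[6.85,168.6,1],[6.9,173.0,1]]
def th(x,t):
    t=np.asarray(t)-6.75;k=x[2]; return x[0]+(x[1]+b)/k*(1-np.exp(-k*t))-b*t
def fit():
    A=np.array(D)
    return least_squares(lambda x:np.r_[(th(x,A[:,0])-np.radians(A[:,1]))/np.radians(A[:,2]),(x[2]-.047)/.012],[2.79,1.54,.047]).x
x=fit();s=sense();e=s['eef_pos']
print('t',round(s['clock'],2),'tcp',e.round(1),'rpy',np.round(s['tcp_rot'],3))
if int(sys.argv[1]):
    t=s['clock'];f=grab_frame('top');pr=float(np.degrees(th(x,t)))
    for nm,hs,z,R,offs,sg in(('red',[(0,6),(172,180)],125,130,(90,-90),1.5),('blue',[(100,125)],112,85,(0,),1)):
        for c,st,_ in blobs(f['img'],hs,amin=18):
            v=onz(f,c,z)-C
            if abs(np.hypot(*v)-R)>8: continue
            m=np.degrees(np.arctan2(v[1],v[0]));r=min(((m+o-pr+180)%360-180 for o in offs),key=abs)
            print(nm,'r',np.hypot(*v).round(1),'resid deg',round(r,1))
            if abs(r)<25: D.append([t,pr+r,sg])
    json.dump(D,open('log.json','w'));x=fit()
    P=C+85*np.array([np.cos(th(x,t)),np.sin(th(x,t))]);print('err at look mm',np.linalg.norm(P-e[:2]).round(1))
t=sense()['clock'];w=(x[1]+b)*np.exp(-x[2]*(t-6.75))-b;print('fit',x.round(3),'w',w.round(3))
n=int(sys.argv[2]);p=e[:2]
T=[C+85*np.array([np.cos(a),np.sin(a)]) for a in th(x,t+.1*np.arange(1,11))]
way=[p+(T[n-1]-p)*(i+1)/n for i in range(n)]+T[n:]
for q in way: print(((q-p)/1000).round(4).tolist());p=q
E
python3 plan.py 0 6
```

```text
t 6.95 tcp [660.4 152.1 261.1] rpy [3.141e+00 1.000e-03 2.720e+00]
fit [2.791 1.529 0.047] w 1.506
[-0.0256, -0.0247]
[-0.0256, -0.0247]
[-0.0256, -0.0247]
[-0.0256, -0.0247]
[-0.0256, -0.0247]
[-0.0256, -0.0247]
[0.0096, -0.0075]
[0.0105, -0.006]
[0.0112, -0.0044]
[0.0116, -0.0028]
```

>>> send_rows:
  moves:
    - [[-0.02,-0.019,-0.001,0,0,0,-0.8],[-0.031,-0.03,-0.001,0,0,0,-0.8],[-0.032,-0.031,0,0,0,0,-0.8],[-0.031,-0.03,0,0,0,0,-0.8],[-0.025,-0.024,0,0,0,0,-0.8],[-0.0146,-0.0142,0,0,0,0,-0.8],[0.0096,-0.0075,0,0,0,0,-0.8],[0.0105,-0.006,0,0,0,0,-0.8],[0.0112,-0.0044,0,0,0,0,-0.8],[0.0116,-0.0028,0,0,0,0,-0.8]]

```text
clock: 7.95
eef_pos: [551.8, -17.2, 257.9]
tcp_rot: [3.141, 0.0, 2.72]
contact_force: [-0.8, 1.0, -0.3]
opening: 0.27
grasp_force: 39.8
```

```bash
python3 plan.py 1 1
```

```text
t 7.95 tcp [551.8 -17.2 257.9] rpy [3.141 0.    2.72 ]
red r 130.9 resid deg 8.1
err at look mm 9.8
fit [2.777 1.66  0.047] w 1.518
[0.029, 0.0012]
[0.0123, 0.0035]
[0.0115, 0.0052]
[0.0105, 0.0068]
[0.0094, 0.0082]
[0.008, 0.0094]
[0.0065, 0.0104]
[0.0049, 0.0112]
[0.0032, 0.0117]
[0.0015, 0.0119]
```

>>> send_rows:
  moves:
    - [[0.021,0.001,0.001,0,0,0,-0.8],[0.0203,0.0037,0,0,0,0,-0.8],[0.0115,0.0052,0,0,0,0,-0.8],[0.0105,0.0068,0,0,0,0,-0.8],[0.0094,0.0082,0,0,0,0,-0.8],[0.008,0.0094,0,0,0,0,-0.8],[0.0065,0.0104,0,0,0,0,-0.8]]

```text
clock: 8.7
eef_pos: [637.6, 28.5, 259.2]
tcp_rot: [-3.142, -0.0, 2.72]
contact_force: [0.9, -0.2, -1.3]
opening: 0.271
grasp_force: 39.8
```

```bash
python3 plan.py 1 1
```

```text
t 8.7 tcp [637.6  28.5 259.2] rpy [-3.142 -0.     2.72 ]
red r 126.0 resid deg 0.3
err at look mm 1.7
fit [2.777 1.661 0.046] w 1.439
[0.0082, 0.0164]
[0.0023, 0.0119]
[0.0006, 0.012]
[-0.001, 0.0119]
[-0.0027, 0.0115]
[-0.0042, 0.011]
[-0.0056, 0.0102]
[-0.0069, 0.0093]
[-0.008, 0.0082]
[-0.009, 0.007]
```

Locked on. I'll keep following.

>>> send_rows:
  moves:
    - [[0.0082,0.0164,0,0,0,0,-0.8],[0.0023,0.0119,0,0,0,0,-0.8],[0.0006,0.012,0,0,0,0,-0.8],[-0.001,0.0119,0,0,0,0,-0.8],[-0.0027,0.0115,0,0,0,0,-0.8],[-0.0042,0.011,0,0,0,0,-0.8],[-0.0056,0.0102,0,0,0,0,-0.8],[-0.0069,0.0093,0,0,0,0,-0.8],[-0.008,0.0082,0,0,0,0,-0.8]]

```text
clock: 9.65
eef_pos: [619.1, 130.7, 259.3]
tcp_rot: [-3.142, -0.0, 2.72]
contact_force: [-0.3, 0.4, -1.1]
opening: 0.271
grasp_force: 39.8
```

```bash
python3 plan.py 1 1
```

```text
t 9.65 tcp [619.1 130.7 259.3] rpy [-3.142 -0.     2.72 ]
red r 127.8 resid deg -2.5
err at look mm 3.9
fit [2.777 1.668 0.052] w 1.31
[-0.0097, 0.0083]
[-0.0096, 0.0053]
[-0.0101, 0.004]
[-0.0105, 0.0026]
[-0.0106, 0.0013]
[-0.0106, -0.0001]
[-0.0104, -0.0014]
[-0.0101, -0.0026]
[-0.0096, -0.0038]
[-0.009, -0.0049]
```

>>> send_rows:
  moves:
    - [[-0.0097,0.0083,0,0,0,0,-0.8],[-0.0096,0.0053,0,0,0,0,-0.8],[-0.0101,0.004,0,0,0,0,-0.8],[-0.0105,0.0026,0,0,0,0,-0.8],[-0.0106,0.0013,0,0,0,0,-0.8],[-0.0106,-0.0001,0,0,0,0,-0.8],[-0.0104,-0.0014,0,0,0,0,-0.8],[-0.0101,-0.0026,0,0,0,0,-0.8],[-0.0096,-0.0038,0,0,0,0,-0.8],[-0.009,-0.0049,0,0,0,0,-0.8]]

```text
clock: 10.7
eef_pos: [518.9, 138.2, 259.3]
tcp_rot: [-3.142, 0.0, 2.72]
contact_force: [0.2, 0.2, -0.8]
opening: 0.274
grasp_force: 39.8
```

```bash
python3 plan.py 1 1
```

```text
t 10.7 tcp [518.9 138.2 259.3] rpy [-3.142  0.     2.72 ]
red r 123.0 resid deg 0.7
red r 129.9 resid deg 2.0
err at look mm 1.5
fit [2.778 1.661 0.049] w 1.211
[-0.0135, -0.0092]
[-0.0069, -0.0074]
[-0.006, -0.0081]
[-0.0049, -0.0087]
[-0.0038, -0.0091]
[-0.0027, -0.0094]
[-0.0016, -0.0096]
[-0.0005, -0.0096]
[0.0006, -0.0095]
[0.0016, -0.0093]
```

>>> send_rows:
  moves:
    - [[-0.0135,-0.0092,0,0,0,0,-0.8],[-0.0069,-0.0074,0,0,0,0,-0.8],[-0.006,-0.0081,0,0,0,0,-0.8],[-0.0049,-0.0087,0,0,0,0,-0.8],[-0.0038,-0.0091,0,0,0,0,-0.8],[-0.0027,-0.0094,0,0,0,0,-0.8],[-0.0016,-0.0096,0,0,0,0,-0.8],[-0.0005,-0.0096,0,0,0,0,-0.8],[0.0006,-0.0095,0,0,0,0,-0.8],[0.0016,-0.0093,0,0,0,0,-0.8]]

```text
clock: 11.75
eef_pos: [482.1, 47.9, 259.3]
tcp_rot: [3.142, 0.0, 2.72]
contact_force: [-0.4, 0.2, -1.4]
opening: 0.27
grasp_force: 39.9
```

```bash
python3 plan.py 1 1
```

```text
t 11.75 tcp [482.1  47.9 259.3] rpy [3.142 0.    2.72 ]
red r 129.9 resid deg -1.4
err at look mm 2.2
fit [2.777 1.668 0.051] w 1.095
[0.0026, -0.0117]
[0.0038, -0.0083]
[0.0046, -0.0078]
[0.0054, -0.0072]
[0.0061, -0.0065]
[0.0067, -0.0058]
[0.0072, -0.005]
[0.0076, -0.0042]
[0.0079, -0.0034]
[0.0081, -0.0026]
```

>>> send_rows:
  moves:
    - [[0.0026,-0.0117,0,0,0,0,-0.8],[0.0038,-0.0083,0,0,0,0,-0.8],[0.0046,-0.0078,0,0,0,0,-0.8],[0.0054,-0.0072,0,0,0,0,-0.8],[0.0061,-0.0065,0,0,0,0,-0.8],[0.0067,-0.0058,0,0,0,0,-0.8],[0.0072,-0.005,0,0,0,0,-0.8],[0.0076,-0.0042,0,0,0,0,-0.8],[0.0079,-0.0034,0,0,0,0,-0.8],[0.0081,-0.0026,0,0,0,0,-0.8]]

```text
clock: 12.8
eef_pos: [542.7, -14.0, 259.2]
tcp_rot: [3.142, -0.0, 2.72]
contact_force: [0.4, -0.1, -1.7]
opening: 0.271
grasp_force: 39.9
```

```bash
python3 plan.py 1 1
```

```text
t 12.8 tcp [542.7 -14.  259.2] rpy [ 3.142 -0.     2.72 ]
red r 126.7 resid deg -1.5
err at look mm 2.3
fit [2.776 1.674 0.052] w 0.983
[0.01, -0.003]
[0.0082, -0.0007]
[0.0081, 0.0001]
[0.008, 0.0009]
[0.0078, 0.0016]
[0.0076, 0.0023]
[0.0072, 0.003]
[0.0069, 0.0036]
[0.0064, 0.0042]
[0.006, 0.0047]
```

>>> send_rows:
  moves:
    - [[0.01,-0.003,0,0,0,0,-0.8],[0.0082,-0.0007,0,0,0,0,-0.8],[0.0081,0.0001,0,0,0,0,-0.8],[0.008,0.0009,0,0,0,0,-0.8],[0.0078,0.0016,0,0,0,0,-0.8],[0.0076,0.0023,0,0,0,0,-0.8],[0.0072,0.003,0,0,0,0,-0.8],[0.0069,0.0036,0,0,0,0,-0.8],[0.0064,0.0042,0,0,0,0,-0.8],[0.006,0.0047,0,0,0,0,-0.8]]

```text
clock: 13.85
eef_pos: [618.7, 3.3, 259.3]
tcp_rot: [-3.142, -0.0, 2.72]
contact_force: [0.1, -0.2, -0.9]
opening: 0.268
grasp_force: 39.9
```

```bash
python3 plan.py 1 1
```

```text
t 13.85 tcp [618.7   3.3 259.3] rpy [-3.142 -0.     2.72 ]
red r 124.0 resid deg 0.6
err at look mm 0.8
fit [2.776 1.672 0.052] w 0.887
[0.0087, 0.0076]
[0.0047, 0.0058]
[0.0041, 0.0061]
[0.0035, 0.0064]
[0.003, 0.0066]
[0.0024, 0.0067]
[0.0018, 0.0068]
[0.0012, 0.0069]
[0.0006, 0.0069]
[0.0001, 0.0068]
```

>>> send_rows:
  moves:
    - [[0.0087,0.0076,0,0,0,0,-0.8],[0.0047,0.0058,0,0,0,0,-0.8],[0.0041,0.0061,0,0,0,0,-0.8],[0.0035,0.0064,0,0,0,0,-0.8],[0.003,0.0066,0,0,0,0,-0.8],[0.0024,0.0067,0,0,0,0,-0.8],[0.0018,0.0068,0,0,0,0,-0.8],[0.0012,0.0069,0,0,0,0,-0.8],[0.0006,0.0069,0,0,0,0,-0.8],[0.0001,0.0068,0,0,0,0,-0.8]]

```text
clock: 14.9
eef_pos: [648.3, 70.1, 259.3]
tcp_rot: [-3.142, -0.0, 2.72]
contact_force: [0.6, 0.5, -1.0]
opening: 0.267
grasp_force: 39.9
```

```bash
python3 plan.py 1 1 | head -4; python3 - <<'E'
from rig import *;import cv2
cv2.imwrite('pics/s2.png',cv2.resize(grab_frame('scene')['img'][130:260,180:353],(792,595),interpolation=2)[:,:,::-1])
E
```

```text
t 14.9 tcp [648.3  70.1 259.3] rpy [-3.142 -0.     2.72 ]
red r 130.6 resid deg 0.3
err at look mm 0.5
fit [2.776 1.672 0.052] w 0.796
```

View pics/s2.png

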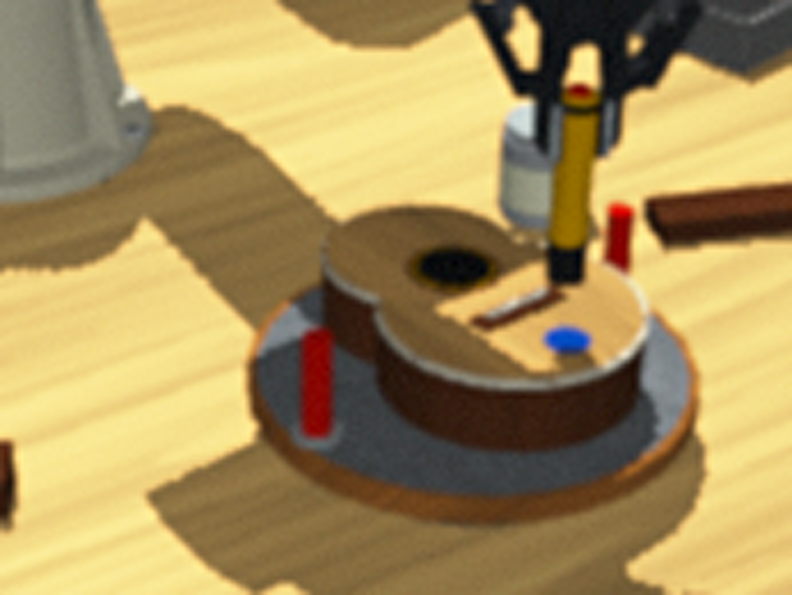

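The picture shows the lamp upright, its lens at (566,278) directly above the blue patch at (568,340). It has now followed the patch for over 6 s. I'll raise it a little and hand the job in.

>>> send_rows:
  moves:
    - [[0,0,0.01,0,0,0,-0.8],[0,0,0.015,0,0,0,-0.8],[0,0,0.01,0,0,0,-0.8],[0,0,0,0,0,0,-0.8],[0,0,0,0,0,0,-0.8]]

```text
clock: 15.5
eef_pos: [648.5, 69.4, 294.9]
tcp_rot: [3.141, 0.001, 2.719]
contact_force: [-0.9, -0.1, -1.0]
opening: 0.27
grasp_force: 39.9
```

```bash
python3 -c "
from rig import *
s=sense();print(s['clock'],s['eef_pos'],s['tcp_rot'],s['grasp_force']);print(sign_off())"
```

```text
15.5 [648.45037059  69.3651753  294.94322023] [3.14102028e+00 9.60823089e-04 2.71949269e+00] 39.85168397426605
the job is handed in; nothing more can be done
None
```

The job is handed in at 15.5 s: by my camera fit, the turntable was pushed to about 1.6 rad/s (a quarter turn per second) and the lamp followed the patch for over 6 s, 44–45 mm above it and within about 10 mm at each check. The table was still turning at 0.8 rad/s, and the lamp is now held upright about 80 mm above the ukulele body.

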